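# Release the yellow maze ball into the catch cup

## Task

Get the yellow ball for the maze puzzle out of the plywood ball dispenser: push the green catch cup sideways along its track until it stands fully in front of the yellow ball's lane, then press down the orange pad of that lane's rocking lever so that its gate lifts and the ball rolls into the cup, and let the lever come back up. Only push and press: pick nothing up, do not touch either ball, keep the blue ball shut behind its gate with its lever left alone, and leave the other things on the shelf where they are.

Things in the scene. Friction and masses are not known exactly. Their poses are not given: they have to be found in the camera images.
- dispenser: plywood ball dispenser, fixed. Origin on the work surface under its middle; x points up the lanes (away from the robot, yaw within 15 degrees), y left, z up. Base plate 215 x 270 x 10 mm, x -100 to +115. Rocking levers lie along y at x = -20 mm, 105 mm high, on 118 mm high pivot posts at y = +110 and -110 mm. In front (x -158 to -102 mm) an 8 mm high track along y carries the green catch cup
- lane_left (a point): middle of the floor at the lower end of the left lane, dispenser x -100, y +45 mm, 40 mm high. The lane is open-topped, 38 mm wide, and rises 10 degrees towards +x up to x +110 mm; side walls 22 mm above the floor. Its gate, a small grey plate at x -20 mm, hangs from the inner end of the left lever and holds a ball just uphill of it
- lane_right (a point): the same point of the right lane, y -45 mm; its gate hangs from the right lever
- lever_left (a joint): tilt of the left lever (pivot y +110 mm, gate over the left lane, orange pad at its outer end), rad: 0 = gate shut, 0.5 = pad fully down, gate fully lifted, inner end then about 150 mm high; the ball passes from about 0.37. A spring returns it: pressing the pad takes about 1.5 N at first, 4 N fully down
- lever_right (a joint): tilt of the right lever (pivot y -110 mm, gate over the right lane): same values and spring
- pad_left (a point): centre of the top face of the left lever's orange pad, 44 mm (x) by 46 mm (y), 8 mm thick, at dispenser x -20, y +180 mm, 109 mm high at rest. It swings on a 70 mm radius: fully down it is about 34 mm lower and 7 mm nearer the pivot. Nothing stands beside or below it
- pad_right (a point): the same point of the right lever's pad, at dispenser x -20, y -180 mm
- cup (a joint): sideways position of the green catch cup on its track, m, along the dispenser's +y (left): +0.045 is the left stop, exactly in front of the left lane, -0.045 the right stop, in front of the right lane; it starts near the middle. It slides with about 1 N of friction and stays where it is left
- cup_mid (a point): middle of the inside of the green catch cup, at dispenser x -130 mm, 39 mm above the work surface; axes as the dispenser's. The cup is 52 x 52 mm outside, 44 mm inside; its flat side walls (26 mm to +y and -y of this point) stand from 9 to 65 mm above the surface, its front wall (-x) to 71 mm; its back is low so that the ball drops in from the lane
- yellow_ball: yellow wooden ball, diameter 32 mm, about 15 g; origin at its centre. It waits behind the gate of one of the lanes (dispenser x about 0, 74 mm high). Once its gate is lifted it rolls down in about half a second
- blue_ball: blue wooden ball, diameter 32 mm; origin at its centre. It waits in the other lane and must stay there
- chrome_box: chrome press-button storage box 90 x 65 x 55 mm, loose; origin at the centre of its underside
- suction_toy: pink silicone suction toy, 60 mm wide and 74 mm high, loose; origin at the centre of its underside
- coaster: basalt-grey ceramic tile coaster 100 x 100 x 9 mm lying flat, loose; origin at the centre of its underside

How it is judged:
By the outcome, as a careful person would: the job done as asked, in the order asked, and still so for the second after the job is handed in, with the robot touching nothing.
It also fails if it takes over 45 s, if anything falls off the work surface, if the arm or the gripper's body presses on something with over 40 N, if the wrist force passes 120 N, or if a joint passes its speed limit or range.

## Robot

A 6-joint arm with a two-finger parallel gripper is mounted at the origin on the work surface. World frame = base frame: x ahead of the robot, y to its left, z up, the work surface at z = 0. Lengths are in m, angles in rad, forces in N, time in s.
With the tool pointing down it reaches from about 0.275 to 0.775 m from the base axis. Payload 14.6 kg.
Tool frame: the origin (TCP) lies midway between the tips of the shut fingers; the grasp point (between the pads) lies 19 mm behind it; z points along the fingers, y is the line along which they close (so a half turn about z gives the same grasp; the last joint's range is limited). The gripper opens to 85 mm and grips with 20 to 120 N. Pads are 22 mm wide; open, the fingers measure 114 mm over their backs; the gripper's body (76 mm by 85 mm) begins 54 mm behind the grasp point. The pads swing forward as they close: fully open they stand 13 mm farther back than shut.
Start: joints at [-1.413, 0.263, -0.048, 1.259, 0, 1.415], TCP at [0.162, -0.5, 0.231] pointing down, gripper open.
Joint ranges: [-2.65, 2.65], [-0.89, 1.7], [-1.18, 1.37], [-2.13, 2.11], [-1.35, 1.29], [-3.14, 3.14]. Speed limits (rad/s): [1.89, 1.89, 2.57, 2.79, 3.14, 3.14].

## Interface

Orientations are given as a rotation vector (axis times angle).
In Python, from rig import observe, vision, order gives the robot as it stands. The module is installed in compiled form; this text tells all that it offers.
- The arm moves only by the shell command python3 -m handwheel 'ROWS' [FORCE]. ROWS is JSON, a list of rows, each a list of 7 numbers: the shift along the tool's x, y, z each as a share of 0.2 m, from -1 to 1, then the turn, a rotation vector about the tool's x, y, z each as a share of 0.5 rad, from -1 to 1, then the finger opening in mm, from 0 to 85.4. A call has 1 to 10 rows; each row is the pose to reach, as a shift and turn from the pose commanded when the call began, along the tool's axes at that moment; what a row does not reach only later rows make up. A row lasts 1/12 s, in which the tool goes at most 41.7 mm and 7.16 degrees, less where a joint would pass 70% of its speed; a pose out of reach is approached as far as the arm can. A call with a number of a shift or a turn outside -1 to 1 is refused whole. A call with a gripper value outside its range is refused whole. The fingers move at their own pace and stop on an object; FORCE is the grip in N (left out, the last holds). Time passes only in rows, so rows that repeat a pose let the fingers close. It gives the time, the measured TCP pose, the force, the opening and the grip force at its end, in the units of the state.
- observe(): the state, without advancing time (a new reading comes with each control period).
- vision.read_camera(name): name is "side" or "top"; returns a dict with "color" (420x560x3 uint8, red, green, blue), "fx", "fy", "cx", "cy" (pixels), "view" (4x4, takes a point from world to camera coordinates). Camera axes: x right, y down, z forward; pixel columns grow to the right and rows downward; lengths in m; the calibration is good to about 2 mm. A picture is of the moment at which its call begins. There is no depth.
- order.finish_job(): hands the job in; it is judged then, once.
The state is a dict: "clock": time; "joints": joint angles; "joint_vel": joint speeds; "effort": joint torques, N m; "position": TCP position; "ee_rot": TCP orientation; "wrist_force": force on the tool from outside, world axes, zero at the start; "moment": the same for the moment, N m; "width": finger opening in m; "gripper_force": force on a finger pad.
Only numpy, scipy, OpenCV 4.12 (cv2) and the standard library are available. Lean on these libraries where they do the work, as an engineer would, in place of code of your own. Each camera call takes 0.05 s, during which the arm holds its last target. There are 200 camera calls.

## Working session

There is one attempt and no reset: what is moved stays moved. The work goes in short steps, Python scripts to look and compute and a shell command to move; the robot and the scene stay as the last step left them, time stands still between calls to the robot, and variables do not carry over. Pictures are saved under pics/ and viewed, at most 10 in all, crops included, and the job is handed in when it is done.

```bash
mkdir -p pics; python3 - <<'E'
from rig import observe, vision
import cv2,numpy as np,pickle
s=observe();print(s['clock'],s['position'],s['ee_rot'],s['width'])
for n in('top','side'):
    c=vision.read_camera(n);pickle.dump(c,open(f'{n}.pkl','wb'))
    cv2.imwrite(f'pics/{n}0.png',c['color'][...,::-1]);print(n,c['fx'],c['cx'],c['cy'],np.round(c['view'],3).tolist())
E
```

```text
0.0 [ 0.16151023 -0.4992383   0.23082816] [-3.10217031e+00 -4.89180832e-01 -2.77245462e-05] 0.08537042909152752
top 544.7382064361603 283.4765708010315 214.15781441040477 [[0.01, -1.0, 0.007, 0.004], [-0.998, -0.011, -0.059, 0.516], [0.059, -0.006, -0.998, 1.307], [0.0, 0.0, 0.0, 1.0]]
side 443.35487214377673 278.6869197815575 204.24527629264216 [[-0.993, -0.113, -0.023, 0.518], [-0.043, 0.549, -0.834, 0.098], [0.107, -0.828, -0.551, 1.064], [0.0, 0.0, 0.0, 1.0]]
```

View pics/top0.png

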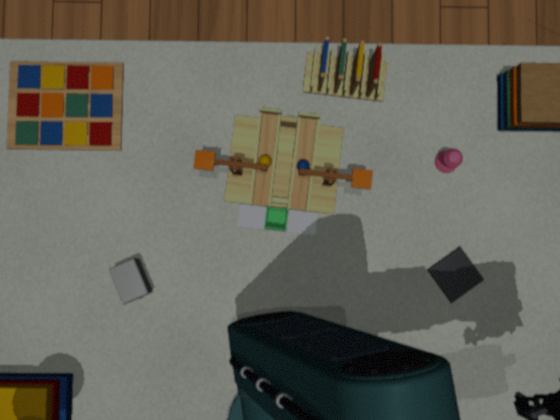

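View pics/side0.png

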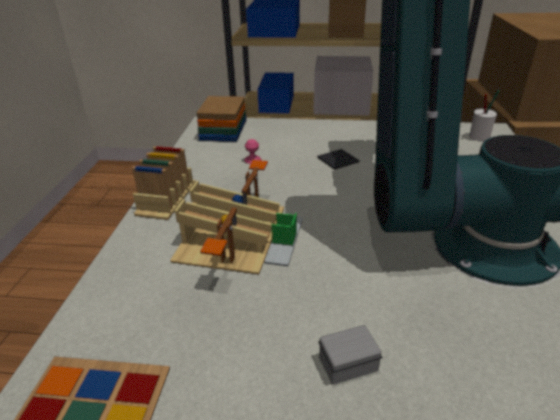

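The top view shows the yellow ball in the left lane (265,160) and blue in the right (304,165). The left pad is at (204,160), the right pad at (361,179), and the cup near the middle (276,218). So the cup goes left (+y), and I press the left pad.

```bash
cat > h.py <<'E'
import cv2,numpy as np,pickle
from scipy.spatial.transform import Rotation as Ro
def ray(c,u,v,z):
    V=c['view'];R=V[:3,:3];o=-R.T@V[:3,3]
    d=R.T@np.array([(u-c['cx'])/c['fx'],(v-c['cy'])/c['fy'],1]);return o+d*(z-o[2])/d[2]
def blobs(c,lo,hi,roi,amin=40):
    m=cv2.inRange(cv2.cvtColor(c['color'],cv2.COLOR_RGB2HSV),lo,hi)
    r=np.zeros_like(m);x0,y0,x1,y1=roi;r[y0:y1,x0:x1]=m[y0:y1,x0:x1]
    n,_,st,ce=cv2.connectedComponentsWithStats(r)
    return [(st[i],ce[i]) for i in range(1,n) if st[i][4]>=amin]
OR=((5,190,120),(16,255,255));GR=((50,120,50),(85,255,255))
def frame(c):
    b=sorted([x[1] for x in blobs(c,*OR,(180,140,390,200),150)],key=lambda p:p[0])
    L,R_=[ray(c,*p,.109) for p in (b[0],b[-1])]
    ey=(L-R_)/np.linalg.norm(L-R_);ex=np.array([ey[1],-ey[0],0]);O=(L+R_)/2+.02*ex;O[2]=0
    return L,R_,O,ex,ey
E
python3 - <<'E'
from h import *
from rig import observe
c=pickle.load(open('top.pkl','rb'))
L,R_,O,ex,ey=frame(c);print(L,R_,np.linalg.norm(L-R_),'O',O,'yaw',np.degrees(np.arctan2(ex[1],ex[0])))
for st,ce in blobs(c,*GR,(240,190,320,240)):
    p=ray(c,*ce,.055);print(st,ce,'cup disp',(p-O)@ex,(p-O)@ey)
s=observe();T=Ro.from_rotvec(s['ee_rot']).as_matrix();print(T.round(3))
yaw=np.arctan2(ex[1],ex[0]);ty=np.arctan2(T[1,0],T[0,0]);print('turn about tool z',-(yaw-ty)/.5)
sd=pickle.load(open('side.pkl','rb'))
for n,p in(('L',O-.02*ex+.18*ey+[0,0,.109]),('R',O-.02*ex-.18*ey+[0,0,.109])):
    q=sd['view'][:3]@np.r_[p,1];print(n,q[0]/q[2]*sd['fx']+sd['cx'],q[1]/q[2]*sd['fy']+sd['cy'])
print([x[1] for x in blobs(sd,*OR,(180,150,290,270))])
for n,(x,y) in dict(pre=(-.13,-.11),past=(-.13,-.026+.045-.015),pad=(-.02,.183)).items():
    p=O+x*ex+y*ey;print(n,p,'toolxy/.2',(T.T@(p-s['position'])/.2)[:2])
E
```

```text
[0.6325863  0.19207723 0.109     ] [ 0.59429249 -0.16543796  0.109     ] 0.3595601932855562 O [0.63332565 0.0111896  0.        ] yaw -6.113699170975684
[265 208  23  22 406] [276.         218.28078818] cup disp -0.13036172016699668 0.002339946309701739
[[ 0.951  0.308 -0.   ]
 [ 0.308 -0.951  0.001]
 [ 0.    -0.001 -1.   ]]
turn about tool z 0.8390885939989945
L 213.29744702431887 245.55760303411492
R 258.0636438713654 163.78977084510416
[array([257.89, 164.32]), array([213.29491525, 245.64745763])]
pre [ 0.49234982 -0.08433954  0.        ] toolxy/.2 [ 2.21213795 -1.46380344]
past [0.50449103 0.02901208 0.        ] toolxy/.2 [ 2.44432421 -1.98436972]
pad [0.63292923 0.19527882 0.        ] toolxy/.2 [ 3.31119842 -2.57771076]
```

```bash
python3 -m handwheel '[[0.15,-0.1,0,0,0,0.2,0],[0.3,-0.2,0,0,0,0.4,0],[0.45,-0.3,0,0,0,0.6,0],[0.6,-0.4,0,0,0,0.8,0],[0.75,-0.5,0,0,0,0.84,0],[0.9,-0.6,0,0,0,0.84,0],[1,-0.66,0,0,0,0.84,0],[1,-0.66,0,0,0,0.84,0],[1,-0.66,0,0,0,0.84,0]]'
cat > w.py <<'E'
from h import *
from rig import observe
import sys
_,_,O,ex,ey=frame(pickle.load(open('top.pkl','rb')))
s=observe();T=Ro.from_rotvec(s['ee_rot']).as_matrix();p=s['position'];d=p-O
print('t',s['clock'],'disp',(d@ex).round(4),(d@ey).round(4),'z',p[2].round(4),'F',np.round(s['wrist_force'],1),'w',s['width'],'tool z',T[:,2].round(3),'yawerr',np.degrees(np.arctan2(T[1,0],T[0,0])-np.arctan2(ex[1],ex[0])).round(2))
if len(sys.argv)>1:
    x,y,z=map(float,sys.argv[1:]);g=O+x*ex+y*ey+[0,0,z];print('rows/.2',(T.T@(g-p)/.2).round(3))
E
python3 w.py -.13 -.11 .2
```

```text
clock: 0.85
position: [0.3117, -0.3116, 0.2313]
ee_rot: [3.137, -0.164, -0.0]
wrist_force: [-0.7, -1.1, -0.0]
width: 0.0001
gripper_force: 0.0
t 0.85 disp -0.2854 -0.3552 z 0.2313 F [-0.7 -1.1 -0. ] w 7.958820516684139e-05 tool z [-0.  0. -1.] yawerr 0.11
rows/.2 [ 0.779 -1.225  0.156]
```

```bash
python3 -m handwheel '[[0.1,-0.15,0,0,0,0,0],[0.2,-0.3,0,0,0,0,0],[0.3,-0.45,0,0,0,0,0],[0.4,-0.6,0,0,0,0,0],[0.5,-0.75,0,0,0,0,0],[0.6,-0.9,0,0,0,0,0],[0.7,-1,0,0,0,0,0],[0.78,-1,0,0,0,0,0],[0.78,-1,0,0,0,0,0],[0.78,-1,0,0,0,0,0]]'
python3 w.py -.13 -.09 .035
```

```text
clock: 1.68
position: [0.4879, -0.131, 0.2307]
ee_rot: [-3.137, 0.169, 0.002]
wrist_force: [-0.8, -0.4, 0.5]
width: -0.0003
gripper_force: 0.0
t 1.6833 disp -0.1295 -0.1569 z 0.2307 F [-0.8 -0.4  0.5] w -0.00032419533487820275 tool z [-0.001  0.    -1.   ] yawerr -0.04
rows/.2 [-0.002 -0.334  0.979]
```

```bash
python3 -m handwheel '[[0,-0.15,0.15,0,0,0,0],[0,-0.33,0.3,0,0,0,0],[0,-0.33,0.45,0,0,0,0],[0,-0.33,0.6,0,0,0,0],[0,-0.33,0.75,0,0,0,0],[0,-0.33,0.88,0,0,0,0],[0,-0.33,0.95,0,0,0,0],[0,-0.33,0.97,0,0,0,0],[0,-0.33,0.97,0,0,0,0]]'
python3 w.py -.13 -.04 .035
python3 - <<'E'
from rig import vision
import cv2
c=vision.read_camera('side')['color'];cv2.imwrite('pics/s1.png',cv2.resize(c[120:300,150:390,::-1],None,fx=3,fy=3))
E
```

```text
clock: 2.43
position: [0.4937, -0.0654, 0.0368]
ee_rot: [-3.137, 0.171, 0.003]
wrist_force: [-0.6, 0.1, 0.1]
width: 0.0004
gripper_force: 0.0
t 2.4333 disp -0.1306 -0.091 z 0.0368 F [-0.6  0.1  0.1] w 0.000418110782907614 tool z [-0.002  0.    -1.   ] yawerr -0.12
rows/.2 [ 0.003 -0.255  0.009]
```

View pics/s1.png

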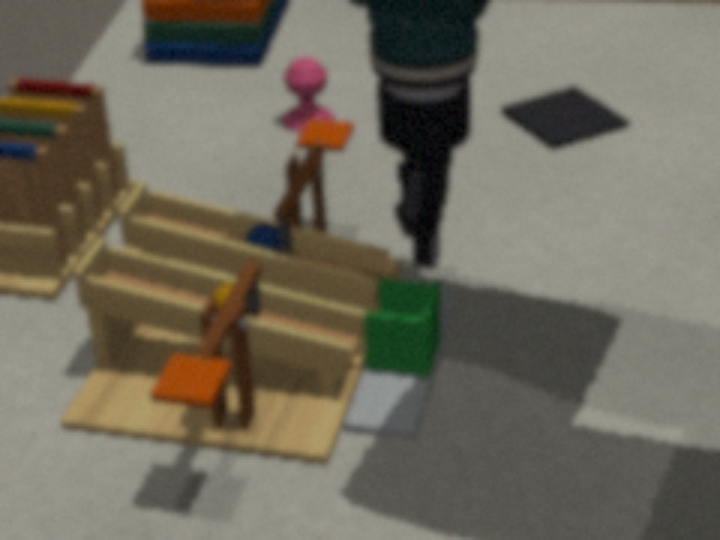

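The closed fingers stand in line with the cup (about (405,310) in the crop), to its right. I'll push left in steps.

```bash
python3 -m handwheel '[[0,-0.08,0,0,0,0,0],[0,-0.15,0,0,0,0,0],[0,-0.2,0,0,0,0,0],[0,-0.24,0,0,0,0,0],[0,-0.28,0,0,0,0,0],[0,-0.32,0,0,0,0,0],[0,-0.36,0,0,0,0,0],[0,-0.39,0,0,0,0,0],[0,-0.41,0,0,0,0,0],[0,-0.41,0,0,0,0,0]]'
cat > cup.py <<'E'
from h import *
from rig import vision
_,_,O,ex,ey=frame(pickle.load(open('top.pkl','rb')))
c=vision.read_camera('top')
for st,ce in blobs(c,*GR,(220,190,320,240)):
    p=ray(c,*ce,.055);print(st,'cup disp',(p-O)@ex,(p-O)@ey)
cv2.imwrite('pics/top_last.png',c['color'][...,::-1])
c=vision.read_camera('side')
for st,ce in blobs(c,*GR,(250,190,320,260)): print('side',st,ce)
for y in(0.002,.045):
    p=O-.13*ex+y*ey+[0,0,.04];q=c['view'][:3]@np.r_[p,1];print('pred side',y,q[0]/q[2]*c['fx']+c['cx'],q[1]/q[2]*c['fy']+c['cy'])
cv2.imwrite('pics/side_last.png',c['color'][...,::-1])
E
python3 w.py -.13 .005 .035; python3 cup.py
```

```text
clock: 3.32
position: [0.5035, 0.0177, 0.0372]
ee_rot: [-3.137, 0.167, 0.0]
wrist_force: [-0.5, -0.2, 0.0]
width: 0.0002
gripper_force: 0.0
t 3.3167 disp -0.1298 -0.0074 z 0.0372 F [-0.5 -0.2  0. ] w 0.00022704091077694667 tool z [-0.  0. -1.] yawerr 0.02
rows/.2 [-0.001 -0.062  0.011]
side [269 221  25  32 642] [280.81931464 237.02024922]
pred side 0.002 284.11851198211787 227.92710704833706
pred side 0.045 280.2963188894765 238.66280036564802
```

```bash
python3 -m handwheel '[[0,-0.01,0,0,0,0,0],[0,-0.02,0,0,0,0,0],[0,-0.03,0,0,0,0,0],[0,-0.04,0,0,0,0,0],[0,-0.045,0,0,0,0,0],[0,-0.045,0,0,0,0,0]]'
python3 w.py -.13 .005 .035; python3 cup.py; python3 -c "
from h import *
for s,ce in blobs(pickle.load(open('side.pkl','rb')),*GR,(250,190,320,260)):print('ref',s,ce)"
```

```text
clock: 3.92
position: [0.5045, 0.0261, 0.0373]
ee_rot: [-3.137, 0.168, 0.0]
wrist_force: [-0.3, -0.6, -0.3]
width: 0.0
gripper_force: 0.0
t 3.9167 disp -0.1296 0.0011 z 0.0373 F [-0.3 -0.6 -0.3] w 9.194503973186654e-06 tool z [-0.  0. -1.] yawerr -0.02
rows/.2 [-0.002 -0.019  0.011]
side [268 223  25  33 651] [280.06144393 239.08602151]
pred side 0.002 284.11851198211787 227.92710704833706
pred side 0.045 280.2963188894765 238.66280036564802
ref [272 214  24  30 601] [284.02329451 228.85357737]
```

```bash
python3 -m handwheel '[[0,-0.006,0,0,0,0,0],[0,-0.012,0,0,0,0,0],[0,-0.012,0,0,0,0,0]]'; python3 -m handwheel '[[0,-0.006,0,0,0,0,0],[0,-0.006,0,0,0,0,0]]'
python3 w.py -.13 .005 .035; python3 cup.py
```

```text
clock: 4.27
position: [0.5048, 0.0277, 0.0373]
ee_rot: [-3.137, 0.167, -0.0]
wrist_force: [-0.1, -0.3, -0.3]
width: -0.0001
gripper_force: 0.2
clock: 4.43
position: [0.5049, 0.0282, 0.0373]
ee_rot: [-3.136, 0.165, -0.0]
wrist_force: [0.2, -0.3, -0.5]
width: -0.0002
gripper_force: 0.3
t 4.4333 disp -0.1296 0.0033 z 0.0373 F [ 0.2 -0.3 -0.5] w -0.00022230859347590595 tool z [ 0.     0.001 -1.   ] yawerr 0.08
rows/.2 [-0.002 -0.009  0.011]
side [268 224  25  32 646] [279.83591331 239.53560372]
pred side 0.002 284.11851198211787 227.92710704833706
pred side 0.045 280.2963188894765 238.66280036564802
```

```bash
python3 -m handwheel '[[0,-0.005,0,0,0,0,0],[0,-0.01,0,0,0,0,0],[0,-0.01,0,0,0,0,0]]'
python3 w.py -.13 .005 .035; python3 cup.py
```

```text
clock: 4.78
position: [0.5049, 0.0286, 0.0373]
ee_rot: [-3.137, 0.164, -0.0]
wrist_force: [-0.0, -5.9, 0.7]
width: 0.0
gripper_force: 3.0
t 4.7833 disp -0.1296 0.0036 z 0.0373 F [-0.  -5.9  0.7] w 2.6580012550524408e-05 tool z [ 0.  0. -1.] yawerr 0.14
rows/.2 [-0.002 -0.007  0.011]
side [268 223  25  33 648] [279.78240741 239.63580247]
pred side 0.002 284.11851198211787 227.92710704833706
pred side 0.045 280.2963188894765 238.66280036564802
```

At the stop (5.9 N). Back off, rise and go over the left pad.

```bash
python3 -m handwheel '[[0,0.1,0,0,0,0,0],[0,0.2,0,0,0,0,0],[0,0.2,-0.15,0,0,0,0],[0,0.2,-0.3,0,0,0,0],[0,0.2,-0.45,0,0,0,0],[0,0.2,-0.6,0,0,0,0],[0,0.2,-0.75,0,0,0,0],[0,0.2,-0.9,0,0,0,0],[0,0.2,-0.9,0,0,0,0]]'
python3 cup.py; python3 w.py -.02 .183 .2
```

```text
clock: 5.63
position: [0.5025, -0.0111, 0.2222]
ee_rot: [-3.136, 0.163, -0.011]
wrist_force: [0.2, -0.1, 0.3]
width: -0.0001
gripper_force: 0.0
[247 206   6  20  55] cup disp -0.13183645172204567 0.06544054858779771
side [268 224  25  31 640] [279.8859375 239.3125   ]
pred side 0.002 284.11851198211787 227.92710704833706
pred side 0.045 280.2963188894765 238.66280036564802
t 5.7333 disp -0.1291 -0.036 z 0.2178 F [-0.1 -0.5 -0.3] w -0.00019095934940576784 tool z [ 0.002  0.002 -1.   ] yawerr 0.16
rows/.2 [ 0.548 -1.094  0.092]
```

View pics/side_last.png

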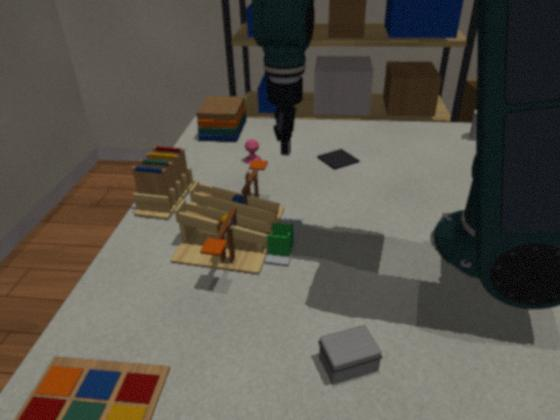

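The side view shows the cup moved to the left stop (279,239) and nothing else disturbed.

```bash
python3 -m handwheel '[[0.07,-0.14,0,0,0,0,0],[0.14,-0.28,0,0,0,0,0],[0.21,-0.42,0,0,0,0,0],[0.28,-0.56,0,0,0,0,0],[0.35,-0.7,0,0,0,0,0],[0.42,-0.84,0,0,0,0,0],[0.5,-0.97,0,0,0,0,0],[0.55,-1,0,0,0,0,0],[0.55,-1,0,0,0,0,0],[0.55,-1,0,0,0,0,0]]'
python3 w.py -.02 .188 .125;python3 cup.py
```

```text
clock: 6.57
position: [0.6195, 0.0688, 0.2162]
ee_rot: [-3.109, 0.053, 0.004]
wrist_force: [-0.2, 0.4, 0.1]
width: 0.0001
gripper_force: 0.0
t 6.5667 disp -0.0199 0.0558 z 0.2162 F [-0.2  0.4  0.1] w 7.044537271027794e-05 tool z [-0.002  0.032 -0.999] yawerr 4.17
rows/.2 [ 0.049 -0.644  0.477]
side [268 224  24  32 625] [279.5072 240.0192]
pred side 0.002 284.11851198211787 227.92710704833706
pred side 0.045 280.2963188894765 238.66280036564802
```

View pics/top_last.png

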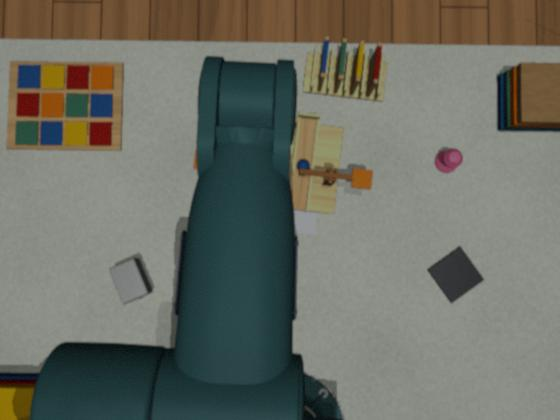

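The top view shows the arm short of the target, partly over the left lane. It lagged on y, with a slight tilt, so I'll check the joints.

```bash
python3 -c "
from rig import observe
s=observe();print(s['joints'].round(3) if hasattr(s['joints'],'round') else s['joints'],s['joint_vel'])"
python3 -m handwheel '[[0,0,0,0,0,0,0],[0,0,0,0,0,0,0]]'; python3 w.py -.02 .188 .2;python3 -c "
from rig import observe
s=observe();print(s['joints'],s['joint_vel'])"
```

```text
[-0.035  0.439  0.182  1.317  0.032  3.141] [-0.00140022 -0.02153126 -0.0172557  -0.00268109 -0.00142254 -0.00326463]
clock: 6.83
position: [0.6188, 0.0686, 0.2175]
ee_rot: [-3.109, 0.053, 0.001]
wrist_force: [-0.7, 0.8, -0.8]
width: -0.0007
gripper_force: 0.0
t 6.8333 disp -0.0206 0.0555 z 0.2175 F [-0.7  0.8 -0.8] w -0.0006847040507208866 tool z [-0.     0.032 -0.999] yawerr 4.16
rows/.2 [ 0.051 -0.657  0.109]
[-0.03519759  0.43694193  0.18163492  1.31686801  0.03197004  3.14056705] [-0.00094254 -0.00572221  0.00140614  0.00190376 -0.00170038 -0.00124782]
```

Joint 6 is at its range end. I'll turn the tool the other way (about -86° about tool z) and carry on.

```bash
cat >> w.py <<'E'
G=np.c_[ey,ex,[0,0,-1.]]
print('turn/.5',(Ro.from_matrix(T.T@G).as_rotvec()/.5).round(3),'j6',s['joints'][5])
E
python3 -m handwheel '[[0,0,0,0,0,-0.2,0],[0,0,0,0,0,-0.4,0],[0,0,0,0,0,-0.6,0],[0,0,0,0,0,-0.8,0],[0,0,0,0,0,-1,0],[0,0,0,0,0,-1,0]]'; python3 -m handwheel '[[0,0,0,0,0,-0.2,0],[0,0,0,0,0,-0.4,0],[0,0,0,0,0,-0.6,0],[0,0,0,0,0,-0.8,0],[0,0,0,0,0,-1,0],[0,0,0,0,0,-1,0],[0,0,0,0,0,-1,0]]'; python3 w.py -.02 .186 .2
```

```text
clock: 7.33
position: [0.6189, 0.0686, 0.2178]
ee_rot: [-3.025, -0.725, -0.012]
wrist_force: [-0.3, -0.2, 0.3]
width: -0.0
gripper_force: 0.0
clock: 7.92
position: [0.6191, 0.0686, 0.2177]
ee_rot: [-2.761, -1.438, -0.023]
wrist_force: [-0.1, 0.2, -0.1]
width: 0.0
gripper_force: 0.0
t 7.9167 disp -0.0203 0.0556 z 0.2177 F [-0.1  0.2 -0.1] w 1.3543485470824227e-05 tool z [ 0.     0.032 -0.999] yawerr 61.13
rows/.2 [ 0.569 -0.312  0.109]
turn/.5 [-0.022 -0.061 -1.007] j6 2.145957596747422
```

```bash
python3 -m handwheel '[[0.1,-0.05,0,0,0,-0.2,0],[0.2,-0.1,0,-0.02,-0.06,-0.4,0],[0.3,-0.16,0,-0.02,-0.06,-0.6,0],[0.4,-0.22,0,-0.02,-0.06,-0.8,0],[0.5,-0.27,0,-0.02,-0.06,-1,0],[0.57,-0.31,0,-0.02,-0.06,-1,0],[0.57,-0.31,0,-0.02,-0.06,-1,0],[0.57,-0.31,0,-0.02,-0.06,-1,0]]'; python3 w.py -.02 .186 .12
```

```text
clock: 8.58
position: [0.633, 0.1979, 0.2215]
ee_rot: [-2.339, -2.096, 0.001]
wrist_force: [-0.1, -0.0, -1.2]
width: -0.0001
gripper_force: 0.0
t 8.5833 disp -0.0202 0.1856 z 0.2215 F [-0.1 -0.  -1.2] w -0.00010886538075775713 tool z [-0.001  0.    -1.   ] yawerr 89.84
rows/.2 [0.002 0.002 0.508]
turn/.5 [-0.003 -0.001 -0.006] j6 1.8602812400782096
```

```bash
python3 -m handwheel '[[0,0,0.15,0,0,0,0],[0,0,0.3,0,0,0,0],[0,0,0.42,0,0,0,0],[0,0,0.5,0,0,0,0],[0,0,0.5,0,0,0,0]]'; python3 w.py -.02 .186 .076
python3 - <<'E'
from rig import vision
import cv2
c=vision.read_camera('side')['color'];cv2.imwrite('pics/s2.png',cv2.resize(c[120:300,150:350,::-1],None,fx=3,fy=3))
E
```

```text
clock: 9.0
position: [0.6313, 0.1961, 0.1185]
ee_rot: [-2.337, -2.094, 0.007]
wrist_force: [-0.2, -0.1, -0.3]
width: -0.0001
gripper_force: 0.0
t 9.0 disp -0.0217 0.1836 z 0.1185 F [-0.2 -0.1 -0.3] w -0.0001348714920468057 tool z [-0.006 -0.    -1.   ] yawerr 89.82
rows/.2 [0.012 0.01  0.212]
turn/.5 [-0.012  0.002 -0.006] j6 1.8584307717772222
```

View pics/s2.png

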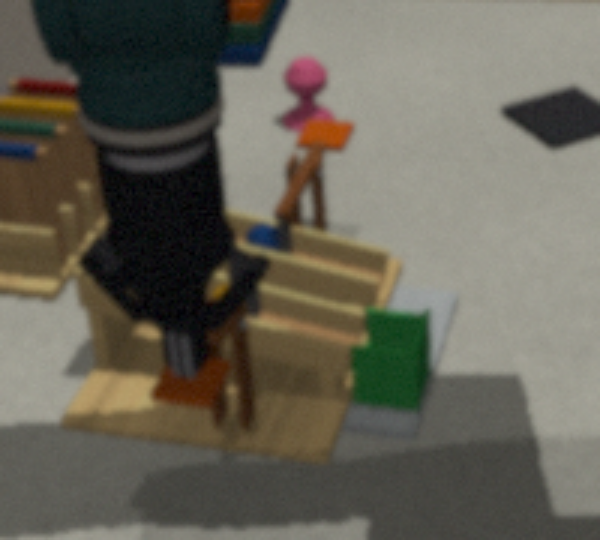

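The fingertips are right above the orange pad (190,375). Now I press and hold.

```bash
python3 -m handwheel '[[0.01,0.01,0.05,0,0,0,0],[0.01,0.01,0.1,0,0,0,0],[0.01,0.01,0.15,0,0,0,0],[0.01,0.01,0.19,0,0,0,0],[0.01,0.01,0.21,0,0,0,0],[0.01,0.01,0.21,0,0,0,0],[0.01,0.01,0.21,0,0,0,0],[0.01,0.01,0.21,0,0,0,0],[0.01,0.01,0.21,0,0,0,0],[0.01,0.01,0.21,0,0,0,0]]'; python3 w.py -.02 .186 .076
python3 - <<'E'
from rig import vision
import cv2
c=vision.read_camera('side')['color'];cv2.imwrite('pics/s3.png',cv2.resize(c[120:300,150:350,::-1],None,fx=3,fy=3))
E
```

```text
clock: 9.88
position: [0.6351, 0.1997, 0.08]
ee_rot: [-2.334, -2.101, -0.0]
wrist_force: [-1.7, 1.1, 2.7]
width: -0.0002
gripper_force: 1.5
t 9.8833 disp -0.0183 0.1877 z 0.08 F [-1.7  1.1  2.7] w -0.00021661970383550917 tool z [-0.001  0.001 -1.   ] yawerr 90.12
rows/.2 [-0.008 -0.009  0.02 ]
turn/.5 [-0.002 -0.002  0.004] j6 1.8573386322546594
```

View pics/s3.png

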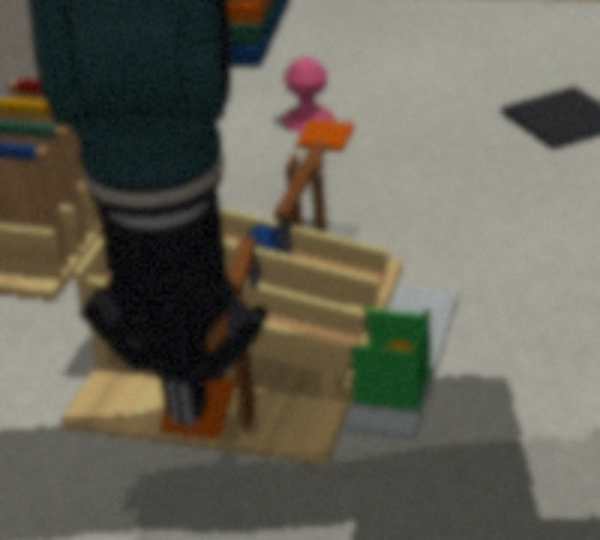

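The gate has lifted and the yellow ball shows in the cup (400,345); blue is still shut in. I'll lift straight up to release the lever, then go clear.

```bash
python3 -m handwheel '[[0,0,-0.06,0,0,0,0],[0,0,-0.12,0,0,0,0],[0,0,-0.2,0,0,0,0],[0,0,-0.35,0,0,0,0],[0,0,-0.5,0,0,0,0],[0,0,-0.65,0,0,0,0],[0,0,-0.75,0,0,0,0],[0,0,-0.75,0,0,0,0],[0,0,-0.75,0,0,0,0]]'; python3 -m handwheel '[[0.15,0,0,0,0,0,0],[0.3,0,0,0,0,0,0],[0.45,0,0,0,0,0,0],[0.6,-0.1,0,0,0,0,0],[0.7,-0.25,0,0,0,0,0],[0.7,-0.4,0,0,0,0,0],[0.7,-0.55,0,0,0,0,0],[0.7,-0.7,0,0,0,0,0],[0.7,-0.7,0,0,0,0,0],[0.7,-0.7,0,0,0,0,0]]'
python3 cup.py; python3 - <<'E'
import cv2,numpy as np
a=cv2.imread('pics/top_last.png')[90:250,170:400];b=cv2.imread('pics/side_last.png')[120:280,150:350]
cv2.imwrite('pics/both.png',np.vstack([cv2.resize(a,(430,299)),cv2.resize(b,(430,299))]))
E
python3 -c "
from rig import observe
s=observe();print(s['position'],s['joints'],s['wrist_force'])"
```

```text
clock: 10.68
position: [0.6358, 0.1992, 0.2305]
ee_rot: [2.335, 2.102, 0.002]
wrist_force: [-0.7, 0.4, -0.2]
width: -0.0002
gripper_force: 0.0
clock: 11.52
position: [0.5092, 0.3533, 0.2294]
ee_rot: [-2.333, -2.103, 0.002]
wrist_force: [-0.7, -0.2, -0.3]
width: 0.0002
gripper_force: 0.0
[247 206  23  22 277] cup disp -0.127213432269819 0.044749143538925756
side [268 225  24  30 487] [280.71663244 242.10882957]
pred side 0.002 284.11851198211787 227.92710704833706
pred side 0.045 280.2963188894765 238.66280036564802
[0.51108836 0.35303183 0.22917661] [4.73026128e-01 4.34283639e-01 2.09058121e-01 1.34687837e+00
 7.84415309e-04 2.14885827e+00] [0.09509104 0.31334616 0.02015311]
```

View pics/both.png

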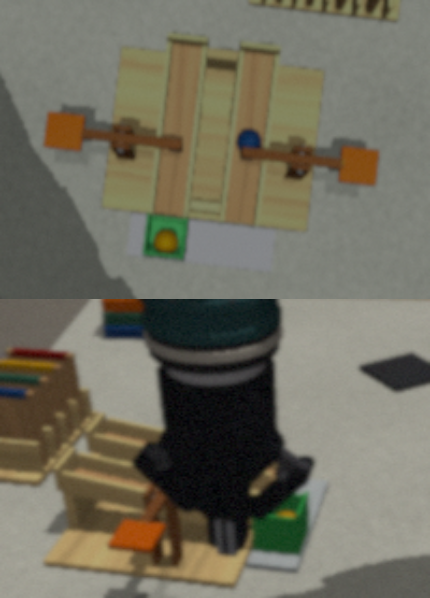

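The ball is in the cup at (165,240), in front of the left lane. The left lever is back up, blue is still behind its gate, and the arm is clear.

```bash
python3 -c "
from rig import order
print(order.finish_job())"
```

```text
the job is handed in; nothing more can be done
None
```

Job handed in at about 11.6 s: the yellow ball is in the green cup at the left stop, its lever is back up, the blue ball is still shut behind its gate, and I saw nothing else on the shelf moved.

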